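# Move the drained parts can from its stand to the scale and weigh it

## Robot

A 6-joint arm with a two-finger parallel gripper is mounted at the origin on a cart in front of the work surface, level with it; the furniture and walls round the work are solid. World frame = base frame: x ahead of the robot, y to its left, z up, the work surface at z = 0. Lengths are in m, angles in rad, forces in N, time in s.
With the tool pointing down it reaches from about 0.3 to 0.775 m from the base axis. Payload 14.6 kg.
Tool frame: the origin (TCP) lies at the very end of the fingers, on their centre line; the grasp point (between the pads) lies 19 mm behind it; z points along the fingers, y is the line along which they close (so a half turn about z gives the same grasp; the last joint's range is limited). The gripper opens to 94 mm and grips with 3 to 60 N. Pads are 16 mm wide; open, the fingers measure 119 mm over their backs; the gripper's body (75 mm by 177 mm) begins 78 mm behind the grasp point.
Start: joints at [1.171, 0.3, 1.521, -0, 1.321, -0.067], TCP at [0.18, 0.52, 0.205] pointing down, gripper open.
Joint ranges: [-3.03, 3.03], [-0.79, 2.21], [0.23, 2.52], [-1.04, 4.18], [0, 3.07], [-2.55, 2.55]. Speed limits (rad/s): [2.22, 2.22, 2.57, 3.14, 3.14, 3.14].

## Interface

Orientations are given as [roll, pitch, yaw] about the fixed x, y, z axes, in that order (R = Rz(yaw) Ry(pitch) Rx(roll)).
In Python, from station import ctrl gives the robot as it stands. The module is installed in compiled form; this text tells all that it offers.
- The arm moves only by the tool play_rows, never from a script. Its argument "commands" is a list of rows, each a list of 7 numbers: the shift along the tool's x, y, z in m, then the turn, a rotation vector about the tool's x, y, z in degrees, then the closure, from -1 (fully open) to 1 (shut). A call has 1 to 20 rows; each row shifts and turns the commanded pose from where the row before left it, along the tool's axes as they then stand; what a row does not reach is not made up. A row lasts 1/12 s, in which the tool goes at most 41.7 mm and 7.16 degrees, less where a joint would pass 70% of its speed; a pose out of reach is approached as far as the arm can. A call is refused whole if a number of a shift passes 0.0417 or a number of a turn 7.16, either way. A call with a gripper value outside its range is refused whole. The fingers move at their own pace and stop on an object; "force" is the grip in N (left out, the last holds). Time passes only in rows, so rows that do not move let the fingers close. It gives the time, the measured TCP pose, the force, the opening and the grip force at its end, in the units of the state.
- ctrl.get_obs(): the state, without advancing time (a new reading comes with each control period).
- ctrl.camera(name): name is "scene" or "top" or "wrist"; returns the picture (420x560x3 uint8, blue, green, red); there is no depth.
- ctrl.camera_model(name): a dict with "fx", "fy", "cx", "cy" (pixels), "rvec" (rotation vector, rad) and "tvec" (3), from world to camera coordinates, as OpenCV has them. Camera axes: x right, y down, z forward; pixel columns grow to the right and rows downward; lengths in m; the calibration is good to about 2 mm. The wrist camera is an equidistant fisheye: a pixel r from the principal point sees the ray r / f radians off the axis. A picture is of the moment at which its call begins: read the wrist's pose just before it. camera_model takes no time and is no camera call; for the wrist camera it gives the pose at the moment of the call.
- ctrl.hand_in(): hands the job in; it is judged then, once.
The state is a dict: "time_s": time; "qpos": joint angles; "joint_vel": joint speeds; "tau": joint torques, N m; "ee_pos": TCP position; "eef_rot": TCP orientation; "force": force on the tool from outside, world axes, zero at the start; "moment": the same for the moment, N m; "grip_width": finger opening in m; "grip_force": force on a finger pad.
Only numpy, scipy, OpenCV 4.12 (cv2) and the standard library are available. Lean on these libraries where they do the work, as an engineer would, in place of code of your own. Each camera call takes 0.05 s, during which the arm holds its last target. There are 200 camera calls.

## Task

The washed turned parts have drained and need weighing. Swing the keeper of the draining stand right out of the way of the can, lift the can by its handle straight up off the stand, keep it upright, and set it down gently in the middle of the scale's platform with the parts still in it. Then let go, press the scale's button fully down and release it, leaving the keeper open and the other things on the bench where they are.

Things in the scene. Friction and masses are not known exactly. Their poses are not given: they have to be found in the camera images.
- stand_seat (a point): Centre of the seat on which the can starts: the flat inner floor of a shallow aluminium dish, 70 mm above the bench, of inner radius about 54 mm, whose rim stands 10 mm above that floor. The stand is fixed, has a 130 mm square steel base plate and a central column. Its axes are the stand's: z up, -x roughly towards the robot.
- keeper_pivot (a point): Vertical hinge axis of the keeper, on a slim post at the stand's -x side, 63 mm from the seat's centre; the point lies at the keeper's underside, 150 mm above the bench. Axes as the stand's.
- keeper (a joint): Angle of the keeper, rad, 0 to 1.5 (stop), about the vertical pivot. Near 0 (the start, 0 to 0.12) its nose lies over the can's rim and blocks lifting; growing values are counter-clockwise seen from above, so that its knob, which starts on the -x side of the pivot, swings towards the stand's -y and the nose moves off the can. From about 1.2 up the can is clear. It turns with friction of about 0.08 N m (2 N at the knob) and stays where it is left.
- keeper_knob (a point): Centre of the keeper's knob: an upright black cylinder, 16 mm across and 34 mm tall (17 mm above and below this point), 46 mm from the pivot axis on the outer end of the keeper, a dark flat steel bar 80 x 14 x 6 mm whose nose reaches 28 mm beyond the pivot on the other side. The bar's top is just below the knob, 17 mm under this point. Axes turn with the keeper; its -x points from pivot to knob.
- can_handle (a point): Centre of the grip of the can's rigid handle: a black bar, 14 mm thick (can's x), 50 mm long (can's y) and 16 mm high, level, over the middle of the can, joined at both ends to thin steel arms. It lies 122 mm above the can's underside and 47 mm above its open rim. Grip it with the fingers closing along the can's x. Can with parts: about 0.3 to 0.6 kg.
- can_base (a point): Centre of the underside of the can: a round open steel can, 75 mm high, 85 mm across at the foot and 90 mm at the rim (97 mm over the handle's arms), wall 3 mm, floor 4 mm. Axes as the can's, z up.
- can: The same can; origin at the centre of its underside.
- part_short_centre (a point): Centre of a turned metal part 22 mm across and 34 mm tall, loose in the can.
- part_wide_centre (a point): Centre of a turned part 30 mm across and 22 mm tall, loose in the can.
- part_long_centre (a point): Centre of a turned metal part 20 mm across and 50 mm tall, loose in the can.
- scale_platform (a point): Centre of the top of the scale's square steel platform, 130 x 130 mm, flat, 50 mm above the bench. The scale is fixed and its platform does not give. Its grey housing is 150 mm wide, 30 mm high and reaches 70 mm to +x and 140 mm to -x of this point; the front part (-x, towards the robot) carries a dark display and, to its right seen from the robot, a round button. Axes: the scale's, z up.
- weigh_button_top (a point): Centre of the top face of the scale's white round button, 24 mm across, pressed straight down; in the scale's axes it lies at about x -112 mm, y -48 mm from the platform's centre.
- weigh_button (a joint): Travel of the button, m: 0 up, 0.006 fully down (3 N, springs back).
- loupe_centre (a point): Centre of a black loupe, 38 mm across and 30 mm tall, standing on the bench; leave alone.
- vial_centre (a point): Centre of a vial with a white cap, 30 mm across and 56 mm tall, standing on the bench; leave alone.
- steel_block_centre (a point): Centre of a steel block 25 x 50 x 25 mm on the dark bench mat (2 mm thick); leave alone.
Mind the look-alikes: they are no part of the job. What is shaped like the can but orange is not meant.

How it is judged:
By the outcome, as a careful person would: the job done as asked, in the order asked, and still so for the second after the job is handed in, with the robot touching nothing.
It also fails if it takes over 69 s, if anything falls off the work surface, if the arm or the gripper's body presses on something with over 40 N, if the wrist force passes 120 N, or if a joint passes its speed limit or range.

## Working session

There is one attempt and no reset: what is moved stays moved. The work goes in short steps, Python scripts to look and compute and a tool call to move; the robot and the scene stay as the last step left them, time stands still between calls to the robot, and variables do not carry over. Pictures are saved under pics/ and viewed, at most 10 in all, crops included, and the job is handed in when it is done.

Besides the shell and the picture viewer there is one more tool, called after ">>>" as a command line: name --pt "numbers of a row" for each row, then --argument value for the rest. play_rows: Moves the arm, as the interface text tells. Its arguments: {"type":"object","properties":{"commands":{"type":"array","items":{"type":"array","items":{"type":"number"}}},"force":{"type":"number"}},"required":["commands"]}

```bash
mkdir -p pics
cat > h.py <<'E'
import numpy as np, cv2
from station import ctrl
def ray(m,u,v,fish=False):
    R=cv2.Rodrigues(np.array(m["rvec"],float))[0]; t=np.array(m["tvec"],float).ravel()
    x=(u-m["cx"])/m["fx"]; y=(v-m["cy"])/m["fy"]
    if fish:
        th=np.hypot(x,y); s=np.sin(th)/th if th>1e-9 else 1
        d=np.array([x*s,y*s,np.cos(th)])
    else: d=np.array([x,y,1.])
    return -R.T@t, R.T@d
def onz(m,u,v,z,fish=False):
    o,d=ray(m,u,v,fish); return (o+d*(z-o[2])/d[2]).round(4)
def proj(m,p):
    R=cv2.Rodrigues(np.array(m["rvec"],float))[0]; c=R@np.array(p)+np.array(m["tvec"]).ravel()
    return (m["fx"]*c[0]/c[2]+m["cx"],m["fy"]*c[1]/c[2]+m["cy"])
E
python3 - <<'E'
from h import *
for n in("top","scene"):
    cv2.imwrite(f"pics/{n}1.png",ctrl.camera(n)); m=ctrl.camera_model(n); print(n,m,ray(m,280,210))
print(ctrl.get_obs())
E
```

```text
top {'fx': 481.93229428484153, 'fy': 481.93229428484153, 'cx': 268.86759022800766, 'cy': 211.21179271979264, 'rvec': array([ 2.14187456, -2.19295658,  0.1206177 ]), 'tvec': array([0.06644922, 0.61341553, 1.30232707])} (array([0.47119534, 0.05817468, 1.36063976]), array([ 0.10950024, -0.02779379, -0.99386977]))
scene {'fx': 392.0169421384643, 'fy': 392.0169421384643, 'cx': 271.09981856161147, 'cy': 210.20745326728576, 'rvec': array([ 2.06779046, -1.24412474,  0.49563796]), 'tvec': array([-0.24676351,  0.47508405,  0.58427301])} (array([ 0.05473289, -0.26472162,  0.7449153 ]), array([ 0.62824001,  0.32592987, -0.70682384]))
{'time_s': 0.1, 'qpos': array([ 1.17140265e+00,  3.00410065e-01,  1.52153542e+00, -3.10075414e-05,
        1.32072226e+00, -6.65928366e-02]), 'joint_vel': array([-0.00126179, -0.00240276,  0.00027804, -0.00115391,  0.00176985,
        0.00095522]), 'tau': array([-1.23467387e-03, -5.32647300e+01, -3.53277791e+01,  7.08534429e-02,
        2.34547199e-02, -5.37393225e-05]), 'ee_pos': array([0.17958981, 0.51958934, 0.20493913]), 'eef_rot': array([-3.14051795e+00, -4.15719760e-05,  2.80879948e+00]), 'force': array([ 0.5912478 , -0.11943966, -0.05132424]), 'moment': array([-0.03061761, -0.01970658,  0.01324155]), 'grip_force': 0.0, 'grip_width': 0.09395088019456502}
```

View pics/top1.png

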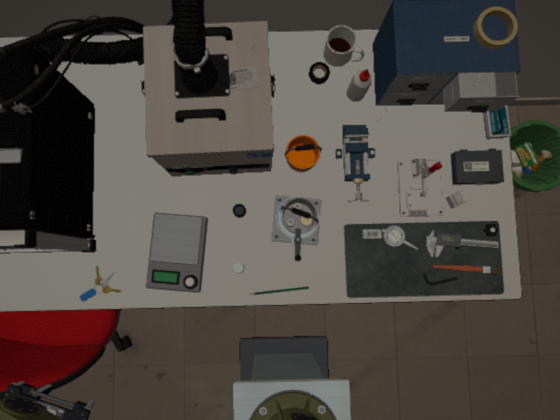

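View pics/scene1.png

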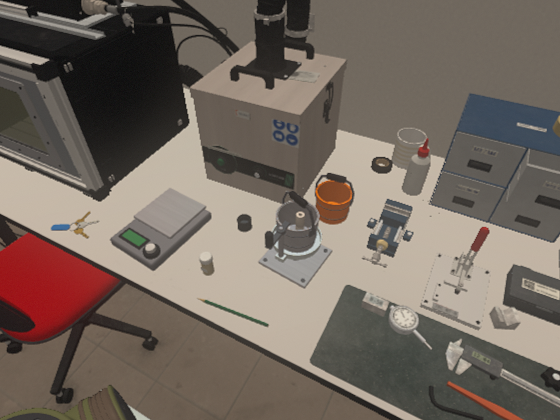

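The top view shows the can on its stand at about (298,215), the keeper knob at (298,258), the scale platform at (178,240) and the button at (190,282). The orange decoy is at (303,153), the loupe at (239,211) and the vial at (238,268). I'll enlarge it to measure.

Run:
```python
import cv2
a=cv2.imread("pics/top1.png")[135:305,140:335]
cv2.imwrite("pics/top1c.png",cv2.resize(a,None,fx=4,fy=3.5*4/3.5*600/680 if 0 else 3.5,interpolation=cv2.INTER_CUBIC))
b=cv2.imread("pics/scene1.png")[150:290,100:360]
cv2.imwrite("pics/scene1c.png",cv2.resize(b,None,fx=3,fy=3,interpolation=cv2.INTER_CUBIC))
```

```text
(no output)
```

View pics/top1c.png

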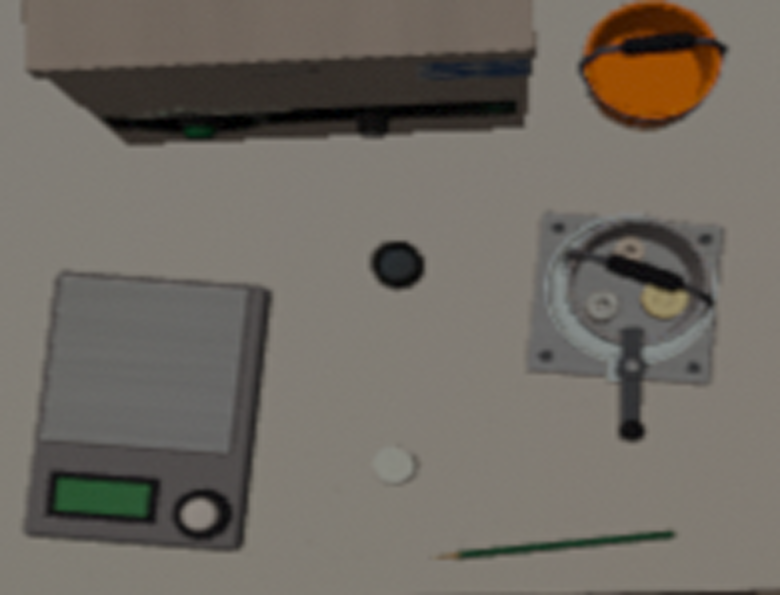

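View pics/scene1c.png

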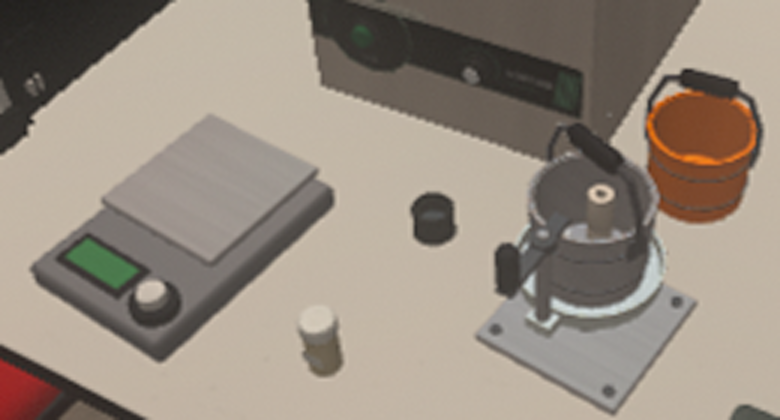

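The crops give these positions: handle ends at crop (607,262) and (683,288), knob at (631,430), and pivot at (631,366). Platform corners are near (62,275), (250,290), (231,452) and (40,440), and the button is at (199,514).

Run:
```python
from h import *
m=ctrl.camera_model("top"); s=ctrl.camera_model("scene")
f=lambda u,v,z: onz(m,u/4+140-.4,v/3.5+135-.4,z)
g=lambda u,v,z: onz(s,u/3+100-.3,v/3+150-.3,z)
A,B=f(607,262,.192),f(683,288,.192); print("handle",A,B,(A+B)/2,np.linalg.norm(A-B)); d=B-A; print("handle dir deg",np.degrees(np.arctan2(d[1],d[0])))
print("handle scene",g(568,126,.196),g(622,168,.196),(g(568,126,.196)+g(622,168,.196))/2)
K,P=f(631,430,.19),f(631,366,.16); print("knob",K,"piv",P,np.linalg.norm((K-P)[:2]),"scene knob",g(506,250,.19))
print("seat via pivot/plate")
pl=[f(*c,.008) for c in((547,212),(722,226),(712,383),(528,372))]; print(np.mean(pl,0),[np.linalg.norm(pl[i]-pl[i-1]).round(3) for i in range(4)]); e=(pl[0]+pl[1]-pl[2]-pl[3]); print("stand yaw",np.degrees(np.arctan2(e[1],e[0])))
pc=[f(*c,.05) for c in((62,275),(250,290),(231,452),(40,440))]; c=np.mean(pc,0); print("plat",c,[np.linalg.norm(pc[i]-pc[i-1]).round(3) for i in range(4)]); e=(pc[0]+pc[1]-pc[2]-pc[3]); y=np.arctan2(e[1],e[0]); print("scale yaw",np.degrees(y))
ps=[g(*c,.05) for c in((210,115),(318,173),(211,262),(103,201))]; print("plat scene",np.mean(ps,0))
R=np.array([[np.cos(y),-np.sin(y)],[np.sin(y),np.cos(y)]]); print("button pred",c[:2]+R@[-.112,-.048],"seen",f(199,514,.038),"scene",g(151,291,.038))
print("vial",f(395,465,.056),"loupe",f(398,265,.03),"orange",f(652,62,.08),"oven front bottom",f(130,143,0),f(523,126,0),"oven top front",f(30,73,.3),f(533,50,.3))
```

```text
handle [ 0.6006 -0.0022  0.192 ] [ 0.5813 -0.048   0.192 ] [ 0.59095 -0.0251   0.192  ] 0.04970040241285778
handle dir deg -112.85043022062955
handle scene [ 0.599  -0.0035  0.196 ] [ 0.5783 -0.054   0.196 ] [ 0.58865 -0.02875  0.196  ]
knob [ 0.4838 -0.0135  0.19  ] piv [ 0.5294 -0.0167  0.16  ] 0.04571214280691726 scene knob [ 0.4831 -0.0177  0.19  ]
seat via pivot/plate
[ 0.59165  -0.025175  0.008   ] [np.float64(0.13), np.float64(0.124), np.float64(0.127), np.float64(0.129)]
stand yaw -6.27375475413308
plat [0.544175 0.306025 0.05    ] [np.float64(0.129), np.float64(0.129), np.float64(0.126), np.float64(0.13)]
scale yaw -6.4642943492520875
plat scene [0.540525 0.29875  0.05    ]
button pred [0.42748304 0.27093958] seen [0.4274 0.2725 0.038 ] scene [0.4343 0.2761 0.038 ]
vial [0.4622 0.1377 0.056 ] loupe [0.6196 0.1346 0.03  ] orange [ 0.768 -0.043  0.08 ] oven front bottom [0.7278 0.3262 0.    ] [0.7353 0.0448 0.    ] oven top front [0.7179 0.323  0.3   ] [0.7264 0.041  0.3   ]
```

>>> play_rows --pt "-0.0288 -0.0254 -0.0034 0 0 0 -1" --pt "-0.0288 -0.0254 -0.0034 0 0 0 -1" --pt "-0.0288 -0.0254 -0.0034 0 0 0 -1" --pt "-0.0288 -0.0254 -0.0034 0 0 0 -1" --pt "-0.0288 -0.0254 -0.0034 0 0 0 -1" --pt "-0.0288 -0.0254 -0.0034 0 0 0 -1" --pt "-0.0288 -0.0254 -0.0034 0 0 0 -1" --pt "-0.0288 -0.0254 -0.0034 0 0 0 -1" --pt "-0.0288 -0.0254 -0.0034 0 0 0 -1" --pt "-0.0288 -0.0254 -0.0034 0 0 0 -1" --pt "-0.0288 -0.0254 -0.0034 0 0 0 -1" --pt "-0.0288 -0.0254 -0.0034 0 0 0 -1" --pt "-0.0288 -0.0254 -0.0034 0 0 0 -1" --pt "-0.0288 -0.0254 -0.0034 0 0 0 -1" --pt "-0.0288 -0.0254 -0.0034 0 0 0 -1" --pt "-0.0288 -0.0254 -0.0034 0 0 0 -1"

```text
time_s: 1.43
ee_pos: [0.4829, -0.0168, 0.2599]
eef_rot: [-3.142, -0.0, 2.809]
force: [0.5, 1.5, 0.8]
grip_width: 0.094
grip_force: 0.0
```

>>> play_rows --pt "0 0 0 0 0 7 -1" --pt "0 0 0 0 0 7 -1" --pt "0 0 0 0 0 7 -1" --pt "0 0 0 0 0 7 -1" --pt "0 0 0 0 0 7 -1" --pt "0 0 0 0 0 7 -1" --pt "0 0 0 0 0 7 -1" --pt "0 0 0 0 0 7 -1" --pt "0 0 0 0 0 7 -1" --pt "0 0 0 0 0 7 -1" --pt "0 0 0 0 0 7 -1" --pt "0 0 0 0 0 7 -1" --pt "0 0 0 0 0 7 -1" --pt "0 0 0 0 0 7 -1" --pt "0 0 0 0 0 7 -1" --pt "0 0 0 0 0 7 -1" --pt "0 0 0 0 0 7 -1" --pt "0 0 0 0 0 7 -1"

```text
time_s: 2.93
ee_pos: [0.4823, -0.0148, 0.2596]
eef_rot: [-3.141, 0.0, 0.604]
force: [-0.3, 1.0, 0.8]
grip_width: 0.0942
grip_force: 0.0
```

>>> play_rows --pt "0 0 0 0 0 7 -1" --pt "0 0 0 0 0 7 -1" --pt "0 0 0 0 0 7 -1" --pt "0 0 0 0 0 7 -1" --pt "0 0 0 0 0 7 -1" --pt "0 0 0 0 0 0 -1" --pt "0 0 0 0 0 0 -1"

```text
time_s: 3.52
ee_pos: [0.4823, -0.0148, 0.2597]
eef_rot: [-3.142, 0.0, 0.003]
force: [-0.9, -0.1, -0.1]
grip_width: 0.0946
grip_force: 0.0
```

Now a wrist-camera look from above the knob.

Run:
```python
from h import *
m=ctrl.camera_model("wrist"); a=ctrl.camera("wrist"); cv2.imwrite("pics/w1.png",a); print(m)
import json; json.dump({k:np.array(v).tolist() for k,v in m.items()},open("w1.json","w"))
```

```text
{'fx': 325.19226210127806, 'fy': 325.19226210127806, 'cx': 278.56012508456485, 'cy': 208.85672227623087, 'rvec': array([-2.06919826,  2.06412027,  0.29973879]), 'tvec': array([-0.01485414,  0.41695111,  0.58126948])}
```

View pics/w1.png

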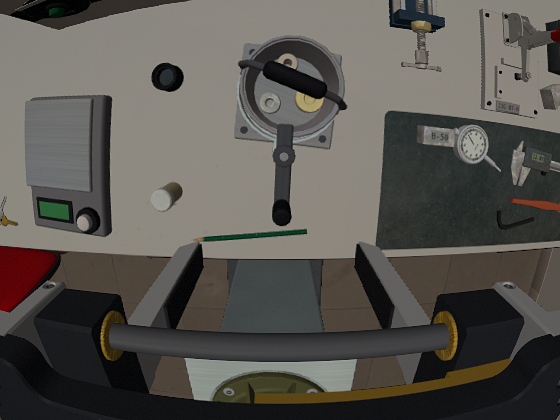

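The wrist view shows the knob at (281,212), the pivot at (284,157) and handle ends near (265,67) and (325,93). I'll check these against the top-view positions.

Run:
```python
from h import *; import json
m=json.load(open("w1.json")); f=lambda u,v,z:onz(m,u,v,z,True)
print("cam",ray(m,280,210,True)[0],"knob top?",f(281,219,.19),f(281,207,.19),f(281,205,.156),"piv",f(284,156,.16))
a,b=f(265,67,.197),f(325,93,.197);d=a-b;print("handle",a,b,(a+b)/2,np.linalg.norm(d),np.degrees(np.arctan2(d[1],d[0])))
c=[f(*p,.05) for p in((28,97),(92,97),(89,190),(25,185))];print("plat",c,np.mean(c,0)); print("button",f(86,224,.038))
```

```text
cam [ 0.56501106 -0.01356497  0.43877281] knob top? [ 0.4827 -0.0157  0.19  ] [ 0.4928 -0.0156  0.19  ] [ 0.4848 -0.0159  0.156 ] piv [ 0.5298 -0.0183  0.16  ]
handle [ 0.6011 -0.0036  0.197 ] [ 0.5821 -0.0476  0.197 ] [ 0.5916 -0.0256  0.197 ] 0.04792702786528705 66.64443514071398
plat [array([0.6195, 0.3532, 0.05  ]), array([0.6026, 0.232 , 0.05  ]), array([0.4763, 0.2489, 0.05  ]), array([0.4872, 0.3775, 0.05  ])] [0.5464 0.3029 0.05  ]
button [0.422  0.2721 0.038 ]
```

Everything agrees to within a couple of mm. I'll descend over the knob and close gently.

>>> play_rows --pt "0.001 0.0 0.02 0 0 0 -0.3" --pt "0 0 0.02 0 0 0 -0.3" --pt "0 0 0.02 0 0 0 -0.3" --pt "0 0 0.02 0 0 0 -0.3" --pt "0 0 0.01 0 0 0 -0.3" --pt "0 0 0.007 0 0 0 -0.3" --pt "0 0 0 0 0 0 1" --pt "0 0 0 0 0 0 1" --pt "0 0 0 0 0 0 1" --pt "0 0 0 0 0 0 1" --pt "0 0 0 0 0 0 1" --pt "0 0 0 0 0 0 1" --pt "0 0 0 0 0 0 1" --pt "0 0 0 0 0 0 1" --force 6

```text
time_s: 4.73
ee_pos: [0.4834, -0.0149, 0.163]
eef_rot: [3.141, -0.0, -0.001]
force: [-1.3, -2.4, 1.9]
grip_width: 0.0161
grip_force: 6.0
```

>>> play_rows --pt "0 0.0044 0 0 0 -5.5 1" --pt "0 0.0044 0 0 0 -5.5 1" --pt "0 0.0044 0 0 0 -5.5 1" --pt "0 0.0044 0 0 0 -5.5 1" --pt "0 0.0044 0 0 0 -5.5 1" --pt "0 0.0044 0 0 0 -5.5 1" --pt "0 0.0044 0 0 0 -5.5 1" --pt "0 0.0044 0 0 0 -5.5 1" --pt "0 0.0044 0 0 0 -5.5 1" --pt "0 0.0044 0 0 0 -5.5 1" --pt "0 0.0044 0 0 0 -5.5 1" --pt "0 0.0044 0 0 0 -5.5 1" --pt "0 0.0044 0 0 0 -5.5 1" --pt "0 0.0044 0 0 0 -5.5 1" --pt "0 0 0 0 0 0 1" --pt "0 0 0 0 0 0 1"

```text
time_s: 6.07
ee_pos: [0.5168, -0.0622, 0.1629]
eef_rot: [3.141, 0.002, 1.343]
force: [-0.6, -8.0, 0.6]
grip_width: 0.0156
grip_force: 6.0
```

>>> play_rows --pt "0 0 0 0 0 0 0.2" --pt "0 0 0 0 0 0 0.2" --pt "0 0 0 0 0 0 0.2" --pt "0 0 0 0 0 0 0.2" --pt "0 0 -0.01 0 0 0 0.2" --pt "0 0 -0.02 0 0 0 0.2" --pt "0 0 -0.03 0 0 0 0.2" --pt "0 0 -0.03 0 0 0 0.2" --pt "0 0 -0.01 0 0 0 0.2" --pt "0.013 0.016 0 0 0 0 -0.6" --pt "0.013 0.016 0 0 0 0 -0.6" --pt "0.013 0.016 0 0 0 0 -0.6" --pt "0.013 0.016 0 0 0 0 -0.6" --pt "0 0 0 0 0 5 -0.6" --pt "0 0 0 0 0 5 -0.6" --pt "0 0 0 0 0 0 -0.6" --pt "0 0 0 0 0 0 -0.6"

```text
time_s: 7.48
ee_pos: [0.5907, -0.0249, 0.263]
eef_rot: [-3.141, -0.0, 1.171]
force: [0.3, -1.3, -0.2]
grip_width: 0.075
grip_force: 0.0
```

Run:
```python
from h import *; import json
o=ctrl.get_obs();print(o["ee_pos"],o["eef_rot"],o["force"],o["grip_width"])
m=ctrl.camera_model("wrist"); a=ctrl.camera("wrist"); 
json.dump({k:np.array(v).tolist() for k,v in m.items()},open("w2.json","w"))
b=ctrl.camera("top")[180:280,230:350]
cv2.imwrite("pics/w2.png",np.hstack([cv2.resize(a,None,fx=.9,fy=.9),cv2.resize(b,(280,378))]))
```

```text
[ 0.59074616 -0.02494062  0.26297894] [-3.14149236e+00 -1.95057344e-05  1.17090673e+00] [ 0.27736706 -1.26461561 -0.23589887] 0.07501436809185544
```

View pics/w2.png

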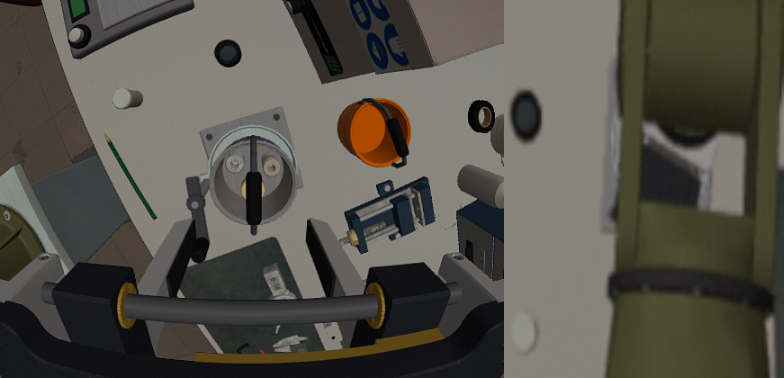

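The keeper is swung open, with its knob at (198,248) and its nose off the can. The handle is upright in the image, from (254,174) to (254,222), so the tool yaw is right.

Run:
```python
from h import *; import json
m=json.load(open("w2.json")); f=lambda u,v,z:onz(m,u/.9,v/.9,z,True)
print(f(254,175,.197),f(254,222,.197),(f(254,175,.197)+f(254,222,.197))/2,"pivot,knob",f(196,184,.16),f(197,240,.156),f(199,257,.19))
```

```text
[ 0.6015 -0.0046  0.197 ] [ 0.5846 -0.0451  0.197 ] [ 0.59305 -0.02485  0.197  ] pivot,knob [0.5407 0.0011 0.16  ] [ 0.5119 -0.0574  0.156 ] [ 0.5181 -0.0622  0.19  ]
```

>>> play_rows --pt "0 0.001 0.02 0 0 0 -0.6" --pt "0 0 0.02 0 0 0 -0.6" --pt "0 0 0.02 0 0 0 -0.6" --pt "0 0 0.015 0 0 0 -0.6" --pt "0 0 0.01 0 0 0 -0.6" --pt "0 0 0.004 0 0 0 -0.6" --pt "0 0 0 0 0 0 1" --pt "0 0 0 0 0 0 1" --pt "0 0 0 0 0 0 1" --pt "0 0 0 0 0 0 1" --pt "0 0 0 0 0 0 1" --pt "0 0 0 0 0 0 1" --pt "0 0 0 0 0 0 1" --pt "0 0 0 0 0 0 1" --pt "0 0 0 0 0 0 1" --pt "0 0 0 0 0 0 1" --force 40

```text
time_s: 8.92
ee_pos: [0.5919, -0.0255, 0.1739]
eef_rot: [3.141, -0.0, 1.168]
force: [-0.6, -0.1, -4.9]
grip_width: 0.0137
grip_force: 40.0
```

>>> play_rows --pt "0 0 -0.003 0 0 0 1" --pt "0 0 -0.006 0 0 0 1" --pt "0 0 -0.01 0 0 0 1" --pt "0 0 -0.012 0 0 0 1" --pt "0 0 -0.012 0 0 0 1" --pt "0 0 -0.012 0 0 0 1" --pt "0 0 -0.012 0 0 0 1" --pt "0 0 -0.012 0 0 0 1" --pt "0 0 -0.012 0 0 0 1" --pt "0 0 -0.012 0 0 0 1" --pt "0 0 -0.01 0 0 0 1" --pt "0 0 -0.008 0 0 0 1" --pt "0 0 -0.005 0 0 0 1" --pt "0 0 -0.002 0 0 0 1" --pt "0 0 0 0 0 0 1"

```text
time_s: 10.17
ee_pos: [0.5918, -0.0254, 0.302]
eef_rot: [3.141, -0.0, 1.168]
force: [0.1, 1.0, -6.3]
grip_width: 0.014
grip_force: 40.0
```

>>> play_rows --pt "0.0042 -0.0025 0 0 0 0 1" --pt "0.0084 -0.0051 0 0 0 0 1" --pt "0.0125 -0.0076 0 0 0 0 1" --pt "0.0167 -0.0102 0 0 0 0 1" --pt "0.0167 -0.0102 0 0 0 0 1" --pt "0.0167 -0.0102 0 0 0 0 1" --pt "0.0167 -0.0102 0 0 0 0 1" --pt "0.0167 -0.0102 0 0 0 0 1" --pt "0.0167 -0.0102 0 0 0 0 1" --pt "0.0167 -0.0102 0 0 0 0 1" --pt "0.0167 -0.0102 0 0 0 0 1" --pt "0.0167 -0.0102 0 0 0 0 1" --pt "0.0167 -0.0102 0 0 0 0 1" --pt "0.0167 -0.0102 0 0 0 0 1" --pt "0.0167 -0.0102 0 0 0 0 1" --pt "0.0167 -0.0102 0 0 0 0 1" --pt "0.0167 -0.0102 0 0 0 0 1" --pt "0.0125 -0.0076 0 0 0 0 1" --pt "0.0084 -0.0051 0 0 0 0 1" --pt "0.0042 -0.0025 0 0 0 0 1"

```text
time_s: 11.83
ee_pos: [0.543, 0.3054, 0.3016]
eef_rot: [-3.141, 0.0, 1.17]
force: [0.5, -0.4, -6.7]
grip_width: 0.0137
grip_force: 40.0
```

Run:
```python
from h import *
print(ctrl.get_obs()["ee_pos"])
a=ctrl.camera("scene")[60:300,60:360]; w=ctrl.camera("wrist")
cv2.imwrite("pics/s3.png",np.hstack([cv2.resize(a,(450,360)),cv2.resize(w,(350,360))]))
```

```text
[0.54299724 0.30537714 0.30157881]
```

View pics/s3.png

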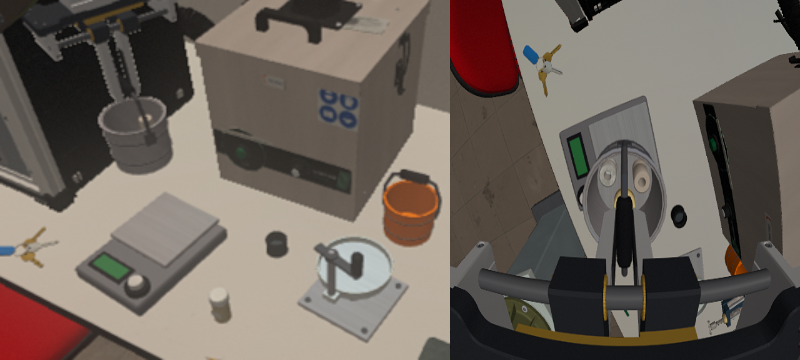

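The can hangs upright over the scale with its parts inside, and the keeper stays open. Lowering now.

>>> play_rows --pt "0 0 0.004 0 0 0 1" --pt "0 0 0.008 0 0 0 1" --pt "0 0 0.012 0 0 0 1" --pt "0 0 0.014 0 0 0 1" --pt "0 0 0.014 0 0 0 1" --pt "0 0 0.014 0 0 0 1" --pt "0 0 0.014 0 0 0 1" --pt "0 0 0.014 0 0 0 1" --pt "0 0 0.014 0 0 0 1" --pt "0 0 0.012 0 0 0 1" --pt "0 0 0.01 0 0 0 1" --pt "0 0 0.006 0 0 0 1" --pt "0 0 0.003 0 0 0 1" --pt "0 0 0.002 0 0 0 1" --pt "0 0 0.001 0 0 0 1" --pt "0 0 0.001 0 0 0 1" --pt "0 0 0 0 0 0 1"

```text
time_s: 13.35
ee_pos: [0.5438, 0.3038, 0.1591]
eef_rot: [3.141, -0.0, 1.168]
force: [0.1, 0.0, -6.2]
grip_width: 0.0137
grip_force: 40.0
```

>>> play_rows --pt "0 0 0.001 0 0 0 1" --pt "0 0 0.001 0 0 0 1" --pt "0 0 0.001 0 0 0 1" --pt "0 0 0.001 0 0 0 1" --pt "0 0 0.0005 0 0 0 1" --pt "0 0 0 0 0 0 1" --pt "0 0 0 0 0 0 1"

```text
time_s: 13.93
ee_pos: [0.5437, 0.3038, 0.1543]
eef_rot: [-3.142, 0.0, 1.168]
force: [0.4, -0.1, -6.1]
grip_width: 0.0138
grip_force: 40.0
```

>>> play_rows --pt "0 0 0.0005 0 0 0 1" --pt "0 0 0.0005 0 0 0 1" --pt "0 0 0 0 0 0 1" --pt "0 0 0 0 0 0 1"

```text
time_s: 14.27
ee_pos: [0.5439, 0.3038, 0.1538]
eef_rot: [3.141, -0.001, 1.168]
force: [0.9, 0.1, -1.5]
grip_width: 0.0135
grip_force: 40.0
```

>>> play_rows --pt "0 0 0.0003 0 0 0 1" --pt "0 0 0 0 0 0 1" --pt "0 0 0 0 0 0 0.5" --pt "0 0 0 0 0 0 0" --pt "0 0 0 0 0 0 -0.2" --pt "0 0 0 0 0 0 -0.2" --pt "0 0 0 0 0 0 -0.2" --pt "0 0 0 0 0 0 -0.2" --force 10

```text
time_s: 14.93
ee_pos: [0.5436, 0.3038, 0.153]
eef_rot: [-3.142, -0.0, 1.168]
force: [0.9, 0.8, 1.0]
grip_width: 0.0503
grip_force: 0.0
```

>>> play_rows --pt "0 0 -0.005 0 0 0 -0.2" --pt "0 0 -0.015 0 0 0 -0.2" --pt "0 0 -0.03 0 0 0 -0.2" --pt "0 0 -0.03 0 0 0 -0.2" --pt "0 0 -0.03 0 0 0 -0.2" --pt "-0.0125 -0.0157 0 0 0 0 1" --pt "-0.0125 -0.0157 0 0 0 0 1" --pt "-0.0125 -0.0157 0 0 0 0 1" --pt "-0.0125 -0.0157 0 0 0 0 1" --pt "-0.0125 -0.0157 0 0 0 0 1" --pt "-0.0125 -0.0157 0 0 0 0 1"

```text
time_s: 15.85
ee_pos: [0.4266, 0.2713, 0.2635]
eef_rot: [3.141, -0.0, 1.168]
force: [0.9, -1.0, -0.3]
grip_width: 0.0198
grip_force: 0.0
```

>>> play_rows --pt "0 0 0 0 0 -7 1" --pt "0 0 0 0 0 -7 1" --pt "0 0 0 0 0 -7 1" --pt "0 0 0 0 0 -7 1" --pt "0 0 0 0 0 -7 1" --pt "0 0 0 0 0 -7 1" --pt "0 0 0 0 0 -7 1" --pt "0 0 0 0 0 -7 1" --pt "0 0 0 0 0 -7 1" --pt "0 0 0 0 0 -7 1" --pt "0 0 0 0 0 -7 1" --pt "0 0 0 0 0 -7 1" --pt "0 0 0 0 0 -7 1" --pt "0 0 0 0 0 -7 1" --pt "0 0 0 0 0 -7 1" --pt "0 0 0 0 0 -7 1" --pt "0 0 0 0 0 -7 1" --pt "0 0 0 0 0 -7 1" --pt "0 0 0 0 0 0 1" --pt "0 0 0 0 0 0 1"

```text
time_s: 17.52
ee_pos: [0.4276, 0.2717, 0.2634]
eef_rot: [3.141, 0.0, -2.92]
force: [-1.0, 0.6, 0.5]
grip_width: 0.0003
grip_force: 0.0
```

Run:
```python
from h import *; import json
o=ctrl.get_obs();print(o["ee_pos"],o["eef_rot"],o["force"],o["grip_width"])
m=ctrl.camera_model("wrist"); w=ctrl.camera("wrist"); cv2.imwrite("pics/w4raw.png",w)
json.dump({k:np.array(v).tolist() for k,v in m.items()},open("w4.json","w"))
a=ctrl.camera("scene")[130:270,90:240]
cv2.imwrite("pics/s4.png",np.hstack([cv2.resize(a,(300,280)),cv2.resize(w[70:350],(500,280))]) if 0 else np.hstack([cv2.resize(a,(320,300)),cv2.resize(w,(400,300))]))
```

```text
[0.42762614 0.27167346 0.26338695] [ 3.14144451e+00  3.81741829e-04 -2.91976160e+00] [-0.98353256  0.60082431  0.53124958] 0.00034994748670783547
```

View pics/s4.png

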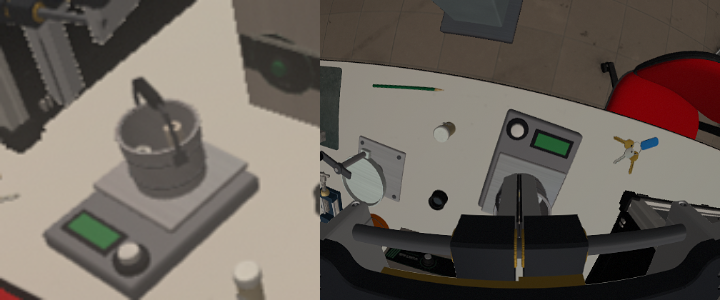

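The can stands upright in the middle of the platform. The button shows near wrist pixel (276,182), so I'll measure it.

Run:
```python
from h import *; import json
m=json.load(open("w4.json")); w=cv2.imread("pics/w4raw.png")[165:200,255:298]
g=w.min(2); _,b=cv2.threshold(g,0,255,cv2.THRESH_OTSU); n,l,s,c=cv2.connectedComponentsWithStats(b); print(s,c)
for i in range(1,n): print(onz(m,c[i][0]+255,c[i][1]+165,.038,True))
```

```text
[[  0   0  43  35 565]
 [  0   0   5  13  35]
 [  0   0  43  35 628]
 [ 12   9  19  19 277]] [[20.09026549 14.01061947]
 [ 1.14285714  4.28571429]
 [22.99681529 20.12101911]
 [20.83754513 17.62815884]]
[0.4186 0.2419 0.038 ]
[0.4326 0.2732 0.038 ]
[0.43   0.2698 0.038 ]
```

>>> play_rows --pt "-0.001 0 0.02 0 0 0 1" --pt "0 0 0.03 0 0 0 1" --pt "0 0 0.03 0 0 0 1" --pt "0 0 0.03 0 0 0 1" --pt "0 0 0.03 0 0 0 1" --pt "0 0 0.03 0 0 0 1" --pt "0 0 0.02 0 0 0 1" --pt "0 0 0.015 0 0 0 1" --pt "0 0 0.008 0 0 0 1" --pt "0 0 0 0 0 0 1" --pt "0 0 0 0 0 0 1" --force 10

```text
time_s: 18.53
ee_pos: [0.4288, 0.272, 0.0506]
eef_rot: [3.142, 0.0, -2.917]
force: [-1.6, -0.8, 1.3]
grip_width: 0.0001
grip_force: 0.6
```

>>> play_rows --pt "0 0 0.002 0 0 0 1" --pt "0 0 0.002 0 0 0 1" --pt "0 0 0.002 0 0 0 1" --pt "0 0 0.002 0 0 0 1" --pt "0 0 0 0 0 0 1"

```text
time_s: 18.95
ee_pos: [0.4296, 0.2724, 0.0454]
eef_rot: [3.141, 0.003, -2.916]
force: [-12.9, -8.1, 39.7]
grip_width: 0.0004
grip_force: 20.0
```

Firm contact at z 0.045. I'll back off and check the button's height before repeating, to be sure it was the button bottoming out.

>>> play_rows --pt "0 0 -0.003 0 0 0 1" --pt "0 0 -0.005 0 0 0 1" --pt "0 0 -0.03 0 0 0 1" --pt "0 0 -0.04 0 0 0 1" --pt "0 0 -0.04 0 0 0 1" --pt "0 0 0 0 0 0 1"

```text
time_s: 19.45
ee_pos: [0.431, 0.2732, 0.1676]
eef_rot: [3.139, 0.011, -2.916]
force: [0.3, 0.8, 0.3]
grip_width: 0.0005
grip_force: 0.0
```

Run:
```python
from h import *; import json
m=json.load(open("w4.json")); t=ctrl.camera_model("top"); s=ctrl.camera_model("scene")
for z in(.03,.038,.044,.05): print(z,"wrist",onz(m,275.8,182.6,z,True),"top",onz(t,199/4+139.6,514/3.5+134.6,z),"scene",onz(s,151/3+99.7,291/3+149.7,z))
print(ctrl.get_obs()["ee_pos"],ctrl.get_obs()["force"])
a=ctrl.camera("scene")[190:260,100:180]; cv2.imwrite("pics/s5.png",cv2.resize(a,(720,600),interpolation=cv2.INTER_CUBIC))
```

```text
0.03 wrist [0.4316 0.2701 0.03  ] top [0.4272 0.2738 0.03  ] scene [0.4386 0.2823 0.03  ]
0.038 wrist [0.43   0.2698 0.038 ] top [0.4274 0.2725 0.038 ] scene [0.4343 0.2761 0.038 ]
0.044 wrist [0.4287 0.2696 0.044 ] top [0.4276 0.2715 0.044 ] scene [0.4311 0.2716 0.044 ]
0.05 wrist [0.4275 0.2693 0.05  ] top [0.4278 0.2706 0.05  ] scene [0.4279 0.267  0.05  ]
[0.43104821 0.27324349 0.16755837] [0.28230734 0.77547907 0.25274881]
```

View pics/s5.png

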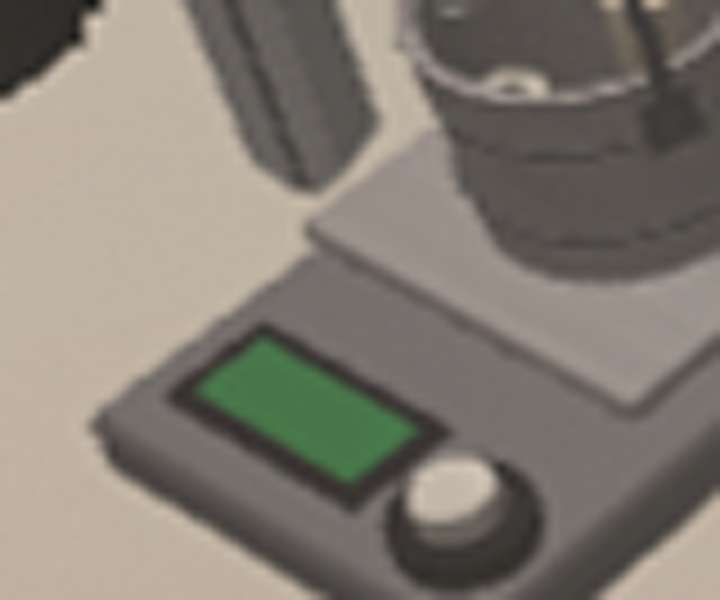

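The triangulated button top is about (0.428, 0.270) at z≈0.050, standing clear of its ring, so the contact at 0.045 fits the full-travel stop. I'll press again slowly, with readings, to confirm.

>>> play_rows --pt "0 0 0 0 0 0 1" --pt "0 0 0 0 0 0 1" --pt "0 0 0.035 0 0 0 1" --pt "0 0 0.035 0 0 0 1" --pt "0 0 0.03 0 0 0 1" --pt "0 0 0.012 0 0 0 1" --pt "0 0 0 0 0 0 1" --pt "0 0 0 0 0 0 1" --pt "0 0 0 0 0 0 1"

```text
time_s: 20.25
ee_pos: [0.4277, 0.2714, 0.0467]
eef_rot: [-3.141, -0.003, -2.916]
force: [-1.5, -1.3, 2.5]
grip_width: 0.0001
grip_force: 1.3
```

>>> play_rows --pt "0 0 0.001 0 0 0 1" --pt "0 0 0 0 0 0 1" --pt "0 0 0 0 0 0 1"

```text
time_s: 20.5
ee_pos: [0.4282, 0.2716, 0.0464]
eef_rot: [-3.141, -0.001, -2.916]
force: [-1.7, -1.0, 3.1]
grip_width: 0.0008
grip_force: 1.4
```

>>> play_rows --pt "0 0 0.001 0 0 0 1" --pt "0 0 0 0 0 0 1" --pt "0 0 0 0 0 0 1"

```text
time_s: 20.75
ee_pos: [0.4284, 0.2718, 0.0461]
eef_rot: [-3.141, -0.001, -2.916]
force: [-4.5, -2.7, 9.3]
grip_width: 0.0007
grip_force: 4.9
```

The force reached 2.5–3 N and then rose steeply at z≈0.046. That matches the button bottoming out. I'll give a little more, then release and retreat.

>>> play_rows --pt "0 0 0.001 0 0 0 1" --pt "0 0 0 0 0 0 1" --pt "0 0 -0.004 0 0 0 1" --pt "0 0 -0.006 0 0 0 1" --pt "0 0 -0.02 0 0 0 1" --pt "0 0 -0.04 0 0 0 1" --pt "0 0 -0.04 0 0 0 1" --pt "0 0 -0.04 0 0 0 1" --pt "0 0 -0.04 0 0 0 1" --pt "0.03 0 0 0 0 0 1" --pt "0.03 0 0 0 0 0 1" --pt "0 0 0 0 0 0 1" --pt "0 0 0 0 0 0 1" --pt "0 0 0 0 0 0 1" --pt "0 0 0 0 0 0 1"

```text
time_s: 22.0
ee_pos: [0.3707, 0.2586, 0.2348]
eef_rot: [-3.141, -0.0, -2.916]
force: [0.5, -0.3, -0.4]
grip_width: 0.0002
grip_force: 0.0
```

Run:
```python
from h import *
o=ctrl.get_obs();print(o["time_s"],o["ee_pos"],o["force"])
a=ctrl.camera("scene")[130:300,80:350]; b=ctrl.camera("top")[180:310,140:340]
cv2.imwrite("pics/s6.png",np.hstack([cv2.resize(a,(400,300)),cv2.resize(b,(400,300))]))
```

```text
22.0 [0.37073566 0.25855648 0.23483081] [ 0.53811354 -0.27683322 -0.37101972]
```

View pics/s6.png

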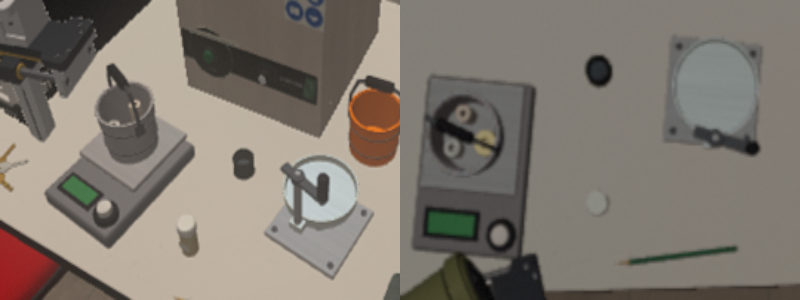

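The can is centred on the scale with all three parts inside, the keeper is open and the robot is clear. The button is up again, and the loupe and vial have not moved.

```bash
python3 -c "
from station import ctrl
print(ctrl.hand_in())"
```

```text
the job is handed in; nothing more can be done
None
```

The job is handed in at 22 s: the keeper is swung open, the can stands upright in the middle of the scale with its parts inside, and the robot is clear; the button was pressed fully twice, the second time to confirm, with the first press reaching about 40 N at the fingertips.

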